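# Unpack a lot of gem boxes

## Robot

A 6-joint arm with a two-finger parallel gripper is mounted at the origin on the work surface. World frame = base frame: x ahead of the robot, y to its left, z up, the work surface at z = 0. Lengths are in mm, angles in rad, forces in N, time in s.
With the tool pointing down it reaches from about 350 to 850 mm from the base axis. Payload 8.1 kg.
Tool frame: the origin (TCP) lies at the very end of the fingers, on their centre line; the grasp point (between the pads) lies 19 mm behind it (env.tcp_to_grasp is the distance from the TCP to the grasp point, in mm); z points along the fingers, y is the line along which they close (so a half turn about z gives the same grasp; the last joint's range is limited). The gripper opens to 93 mm and grips with 3 to 60 N. Pads are 15 mm wide; open, the fingers measure 128 mm over their backs; the gripper's body (75 mm by 188 mm) begins 65 mm behind the grasp point.
Start: joints at [1.045, 0.13, 1.488, -0, 1.523, -0.085], TCP at [255.978, 542.661, 218.635] pointing down, gripper open.
Joint ranges: [-2.96, 2.96], [-0.89, 2.26], [0.02, 2.5], [-1.34, 4.48], [0, 2.73], [-2.66, 2.66]. Speed limits (rad/s): [2.39, 2.39, 2.79, 3.14, 3.14, 3.14].

## Interface

Orientations are given as a unit quaternion [w, x, y, z].
In Python, from rig import env gives the robot as it stands.
- The arm moves only by the tool servo_tool, never from a script. Its argument "commands" is text: rows parted by semicolons, each of 5 numbers parted by spaces: the shift along the tool's x, y, z in units of 30 mm (1.0 is 30 mm), then the turn about the tool's z in degrees, then the opening, from 0 (shut) to 1 (fully open). In form: x y z yaw jaw; .... A call has 1 to 8 rows; each row shifts and turns the commanded pose from where the row before left it, along the tool's axes as they then stand; what a row does not reach is not made up. A row lasts 1/12 s, in which the tool goes at most 41.7 mm and 7.16 degrees, less where a joint would pass 70% of its speed; a pose out of reach is approached as far as the arm can. A call is refused whole if a number of a shift passes 1 or a number of a turn 7.16, either way. A call with a gripper value outside its range is refused whole. The fingers move at their own pace and stop on an object; "newtons" is the grip in N (left out, the last holds). Time passes only in rows, so rows that do not move let the fingers close. It gives the time, the measured TCP pose, the force, the opening and the grip force at its end, in the units of the state.
- env.sense(): the state, without advancing time (a new reading comes with each control period).
- env.capture(name): name is "scene" or "top" or "wrist"; returns a dict with "pixels" (384x512x3 uint8, red, green, blue), "depth" (384x512 float32, mm along the optical axis (not along the pixel's ray), 0 where there is no reading), "fx", "fy", "cx", "cy" (pixels), "R" (3x3) and "t" (3): a world point X has camera coordinates R X + t. Camera axes: x right, y down, z forward; pixel columns grow to the right and rows downward; lengths in mm; the calibration is good to about 2 mm. A picture is of the moment at which its call begins.
- env.close_job(): hands the job in; it is judged then, once.
The state is a dict: "clock": time; "joints": joint angles; "qd": joint speeds; "joint_torque": joint torques, N m; "tcp_pos": TCP position; "ee_rot": TCP orientation; "contact_force": force on the tool from outside, world axes, zero at the start; "wrist_torque": the same for the moment, N m; "gripper_width": opening from 0.0 (shut) to 1.0 (fully open); "gripper_force": force on a finger pad.
Only numpy, scipy, OpenCV 4.12 (cv2) and the standard library are available. Lean on these libraries where they do the work, as an engineer would, in place of code of your own. Each camera call takes 0.05 s, during which the arm holds its last target. There are 200 camera calls.

## Task

Take the stack of gem containers apart, one at a time from the top down: set the round pot, the square box and the oblong box each flat in the middle of the low wooden tray of its own shape, the two boxes lined up with their trays' sides. Last, slide the white plate that lay under the stack well under the spring arm of the holder, so that it lies flat and straight on the board with the arm pressing on it. Keep the containers upright and leave the torch standing.

Things in the scene. Friction and masses are not known exactly. Their poses are not given: they have to be found in the camera images.
- round_pot: (mm) round brass pot with a lid, closed, diameter 34, height 26, about 35 g; top of the stack. Origin: centre of its underside, z up.
- square_box: (mm) square white plastic box, closed, 44 x 44, height 24, about 45 g; lies under the round pot. Origin: centre of its underside, z up, x and y along its sides.
- oblong_box: (mm) oblong pale wooden box, closed, 74 (along its x) x 50 (along its y), height 26, about 80 g; lies under the square box. Origin: centre of its underside, z up.
- plate: (mm) rigid white plastic plate, 130 (along its x) x 44 (along its y), 8 thick, about 65 g; lies on the table under the whole stack, its ends showing. Origin: centre of its underside, z up. Either end may go first under the arm.
- round_tray: (mm) fixed round wooden tray, inner diameter 54, outer 60, rim top 9 above the table, inner floor 4 above the table. Origin: centre of its underside, on the table.
- square_tray: (mm) fixed square wooden tray, inside 62 x 62, outside 70 x 70, rim top 9 above the table, inner floor 4 above the table. Origin: centre of its underside; x and y along its sides.
- oblong_tray: (mm) fixed oblong wooden tray, inside 92 (along its x) x 68 (along its y), outside 100 x 76, rim top 9 above the table, inner floor 4 above the table. Origin: centre of its underside.
- holder: (mm) fixed dark wooden board 200 (its x) x 80 (its y), 8 thick, with a steel spring arm, 28 wide, along its middle. Origin: centre of its underside; x runs from the open end (robot's side) to the hinge end. Two hinge posts, 42 high, face at x = 78, stop the plate. The arm's steel pad is at x = 22; the plate is well under with its end 10 past it (plate centre at x = -33; -10 is ideal).
- spring_arm (a joint): (mm) the spring arm, hinged at holder x = 87, height 32: 0 rad at rest (pad 4 above the board), grows as it lifts, about 0.06 with the plate under it; pad presses with 1.5 N. Its lip rises from the pad at 25 degrees towards the open end, to x = -13, height 29: a level plate slid in +x, at most 3 above the board, lifts the slippery arm by itself (push of 1 to 4 N).
- torch: (mm) slim steel torch with black ends standing upright on its tail cap between the stack and the holder: diameter 26 at the foot, 16 to 22 above, height 115, loose, about 90 g. Origin: centre of its foot. It must stay standing.
There are look-alikes about, which are no part of the job. What is meant by the round_pot is not blue or red, and is the larger of those in its own colour.

How it is judged (in metres and radians):
On the way, in this order (a step that is already met when the one before it is completed fails the run):
1. the round pot stands released in the round tray (horizontal distance between round_pot and round_tray below 0.012 m and z of round_pot in the frame of round_tray below 0.007 m and angle between round_pot's own z axis and vertical below 0.08 rad and contact force between round_pot and the fingers below 0.3 N and linear speed of round_pot below 0.02 m/s and angular speed of round_pot below 0.2 rad/s), for 0.2 s.
2. the square box stands released in the square tray (horizontal distance between square_box and square_tray below 0.012 m and z of square_box in the frame of square_tray below 0.007 m and angle between square_box's own z axis and vertical below 0.08 rad and (angle between the x axis of square_box and the x axis of square_tray, either way round below 0.25 rad or angle between the x axis of square_box and the y axis of square_tray, either way round below 0.25 rad) and contact force between square_box and the fingers below 0.3 N and linear speed of square_box below 0.02 m/s and angular speed of square_box below 0.2 rad/s), for 0.2 s.
3. the oblong box stands released in the oblong tray (horizontal distance between oblong_box and oblong_tray below 0.012 m and z of oblong_box in the frame of oblong_tray below 0.007 m and angle between oblong_box's own z axis and vertical below 0.08 rad and angle between the x axis of oblong_box and the x axis of oblong_tray, either way round below 0.25 rad and contact force between oblong_box and the fingers below 0.3 N and linear speed of oblong_box below 0.02 m/s and angular speed of oblong_box below 0.2 rad/s), for 0.2 s.
4. the plate lies released under the spring arm (x of plate in the frame of holder between -0.035 and 0.03 m and y of plate in the frame of holder between -0.014 and 0.014 m and z of plate in the frame of holder below 0.0115 m and angle between plate's own z axis and vertical below 0.06 rad and angle between the x axis of plate and the x axis of holder, either way round below 0.25 rad and value of joint spring_arm above 0.04 rad and contact force between plate and the fingers below 0.3 N and linear speed of plate below 0.02 m/s and angular speed of plate below 0.2 rad/s), for 0.2 s.
At the end, for the whole second after the job is handed in: Pot and boxes flat on the floor of their own trays, within 12 mm of centre, boxes aligned within 0.25 rad (square: any side); plate flat on the board, centre at holder x -35 to 30 mm, within 14 mm of the middle line and 0.25 rad, arm lifted above 0.04 rad; all released, at rest (all of step 1 and all of step 2 and all of step 3 and all of step 4); the robot touches nothing.
It fails at once if the round pot is tipped (more than 0.6 rad) (angle between round_pot's own z axis and vertical above 0.6 rad).
It fails at once if the square box is tipped (more than 0.6 rad) (angle between square_box's own z axis and vertical above 0.6 rad).
It fails at once if the oblong box is tipped (more than 0.6 rad) (angle between oblong_box's own z axis and vertical above 0.6 rad).
It fails at once if the standing torch is tipped (more than 0.6 rad) (angle between torch's own z axis and vertical above 0.6 rad).
It also fails if it takes over 83 s, if anything falls off the work surface, if the arm or the gripper's body presses on something with over 40 N, if the wrist force passes 120 N, or if a joint passes its speed limit or range.

## Working session

There is one attempt and no reset: what is moved stays moved. The work goes in short steps, Python scripts to look and compute and a tool call to move; the robot and the scene stay as the last step left them, time stands still between calls to the robot, and variables do not carry over. Pictures are saved under pics/ and viewed, at most 14 in all, crops included, and the job is handed in when it is done.

Besides the shell and the picture viewer there is one more tool, called after "Request:" as name(argument=value, ...), one argument or row to a line, values as JSON. servo_tool: Moves the arm, as the interface text tells. Its arguments: {"type":"object","properties":{"commands":{"type":"string"},"newtons":{"type":"number"}},"required":["commands"]}

```bash
ls; mkdir -p pics; cat > h.py <<'E'
from rig import env
import numpy as np, cv2
def cap(n):
    c=env.capture(n); np.savez('/tmp/%s.npz'%n,**c); return c
def save(c,name,box=None,s=1):
    im=c['pixels'][:,:,::-1]
    if box: im=im[box[1]:box[3],box[0]:box[2]]
    cv2.imwrite('pics/'+name,cv2.resize(im,None,fx=s,fy=s,interpolation=cv2.INTER_CUBIC))
def load(n): return dict(np.load('/tmp/%s.npz'%n))
def atz(c,u,v,z):
    d=c['R'].T@np.array([(u-c['cx'])/c['fx'],(v-c['cy'])/c['fy'],1]); o=-c['R'].T@c['t']
    return o+d*(z-o[2])/d[2]
def cloud(c):
    v,u=np.mgrid[0:384,0:512]; Z=c['depth']
    P=np.stack([(u-c['cx'])/c['fx']*Z,(v-c['cy'])/c['fy']*Z,Z],-1)
    return (P-c['t'])@c['R']
E
python3 - <<'E'
from h import *
for n in ('scene','top'):
    c=cap(n); save(c,n+'0.png',s=1.5); print(n,-c['R'].T@c['t'],c['R'][2],c['fx'])
print(env.sense())
E
```

```text
pics
scene [ 889.26744803 -562.23720633  540.79778074] [-0.4566705   0.69343564 -0.55731415] 396.6657346296314
top [ 409.66993833   48.4302369  1274.8667656 ] [ 0.05216005 -0.02209264 -0.99839433] 482.0422304300565
{'clock': 0.1, 'joints': array([ 1.04461718e+00,  1.31103368e-01,  1.48917086e+00,  2.18027056e-05,
        1.52300119e+00, -8.53724650e-02]), 'qd': array([ 5.56005979e-05, -5.15043668e-04, -1.25562622e-03,  1.06377996e-03,
        1.96236473e-04,  1.24399580e-03]), 'joint_torque': array([ 9.23673288e-04, -5.61345971e+01, -4.93094766e+01,  7.69947236e-02,
        2.93139671e-02,  3.79428252e-05]), 'tcp_pos': array([255.69871796, 542.21680571, 217.68149602]), 'ee_rot': array([-2.63668202e-04,  2.18623662e-01,  9.75808888e-01, -7.99078777e-04]), 'contact_force': array([0.45933489, 0.24915465, 0.00287281]), 'wrist_torque': array([0.00023115, 0.00228398, 0.05313728]), 'gripper_force': 0.0, 'gripper_width': 1.0053499455048176}
```

View pics/scene0.png

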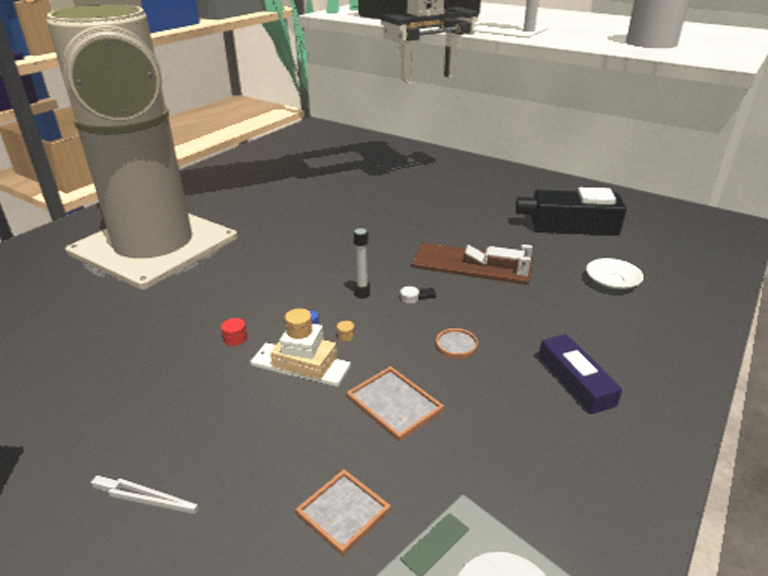

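View pics/top0.png

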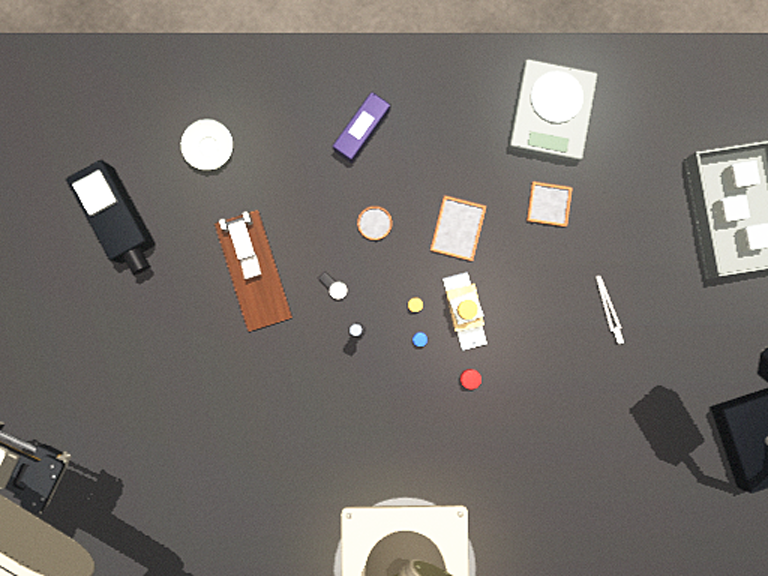

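The scene view shows the stack at about (300,345), torch (361,265), holder (475,262) and trays at (457,343), (395,402) and (343,510). In the top view, the stack is at (467,310), trays at (375,223), (459,229) and (550,204), the holder at (255,270) and the torch at (355,330).

```bash
python3 - <<'E'
from h import *
c=load('top'); P=cloud(c); hsv=cv2.cvtColor(c['pixels'],cv2.COLOR_RGB2HSV).astype(int)
def quad(box,mask,z,name):
    x0,y0,x1,y1=box; m=np.zeros(mask.shape,np.uint8); m[y0:y1,x0:x1]=mask[y0:y1,x0:x1]
    ys,xs=np.nonzero(m); W=np.array([atz(c,x,y,z)[:2] for x,y in zip(xs,ys)],np.float32)
    r=cv2.minAreaRect(W); print(name,len(xs),np.round(r[0],1),np.round(r[1],1),round(r[2],1), 'medz',np.round(np.median(P[m>0][:,2]),1))
H,S,V=hsv[...,0],hsv[...,1],hsv[...,2]
org=((H<18)&(S>110)&(V>90))
quad((232,132,266,165),org,9,'round'); quad((280,125,330,180),org,9,'oblong'); quad((345,115,388,155),org,9,'square')
quad((142,135,200,222),(S>60)&((H<20)|(H>170)),8,'holder')
# stack heights
for n,lo,hi in(('pot',70,95),('sq',54,66),('obl',30,42)):
    m=(P[...,2]>lo)&(P[...,2]<hi); quad((290,178,330,235),m,(lo+hi)/2,n)
print(np.round(P[195:215:3,295:328:3,2]))
quad((290,175,330,240),V>110,8,'plate+stack')
m=(P[...,2]>60)&(P[...,2]<130); quad((222,205,250,245),m,115,'torch')
save(c,'top1.png',(140,115,400,260),3)
c=load('scene'); save(c,'sc1.png',(150,190,300,280),5)
E
```

```text
round 77 [602.7  47.3] [60.8 55.9] 89.7 medz 7.2
oblong 158 [593.2 -99.9] [ 78.3 101.4] 75.2 medz 8.0
square 129 [ 635.1 -262.8] [72.4 71.5] 81.0 medz 7.7
holder 1850 [521.  261.3] [200.4  81.7] 17.4 medz 8.3
pot 148 [ 447.1 -106.6] [34.8 29.8] 89.6 medz 84.0
sq 148 [ 449.5 -107.5] [44.9 44.3] 19.9 medz 58.1
obl 237 [ 451.1 -107.8] [74.6 50. ] 11.8 medz 34.0
[[ 6. 33. 32. 32. 37. 32. 33. 61.  3. -1.  0.]
 [ 1. 22. 37. 36. 63. 57. 57. 61. -1. -2. -0.]
 [ 4.  1. 60. 60. 64. 85. 82. 87. 32.  1. -2.]
 [-3. -0. 48. 57. 85. 81. 81. 84. 59. -1. -1.]
 [ 1.  0. 35. 59. 83. 83. 82. 84. 54.  2.  2.]
 [-3. -1. 23. 59. 86. 90. 84. 85. 64. 56. -2.]
 [ 3. -4. -1. 44. 58. 61. 62. 59. 30. -3. -1.]]
plate+stack 2425 [ 447.2 -109.9] [103.4 169.1] 89.3 medz 2.6
torch 64 [413.8  78.7] [19.2 19.2] 89.5 medz 114.7
```

View pics/top1.png

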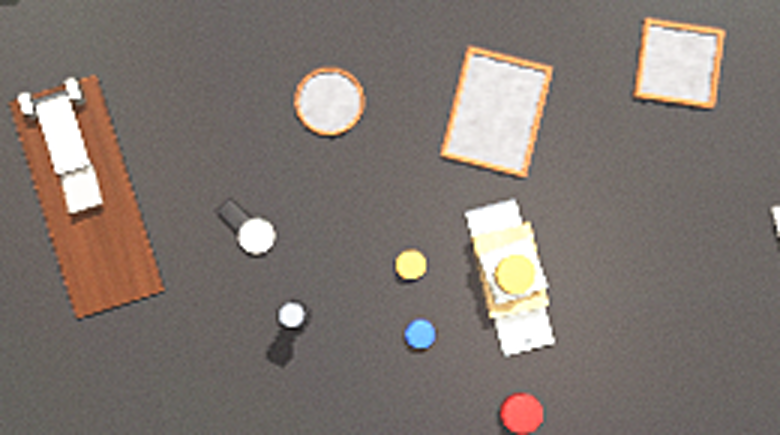

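View pics/sc1.png

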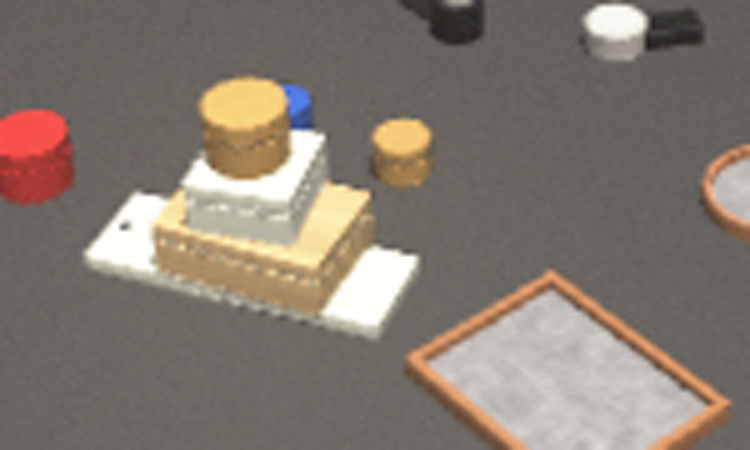

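The crops show the plate corners at crop (465,214), (519,199), (554,343) and (506,357). The round tray centre is at about (330,101), and the small yellow, blue and red pots stand clear of the stack. Fitted sizes match the ones given, so the positions are good.

```bash
cat >> h.py <<'E'
def go(x,y,z,ang=None):
    s=env.sense(); w,a,b,c=s['ee_rot']
    from scipy.spatial.transform import Rotation as Ro
    M=Ro.from_quat([a,b,c,w]).as_matrix(); p=np.array(s['tcp_pos'])
    cur=np.degrees(np.arctan2(M[1,1],M[0,1]))
    d=M.T@(np.array([x,y,z])-p)/30
    print('t',round(s['clock'],2),'tcp',np.round(p,1),'yang',round(cur,1),'w',np.round(s['gripper_width'],3),'F',np.round(s['contact_force'],1))
    print('  d',np.round(d,3),end=' ')
    if ang is not None:
        k=(ang-cur+180)%360-180; print('yaw',round(-k,2),'ccw; unrotated-frame d. after turning: ',end='')
        t=np.radians(-k); R=np.array([[np.cos(t),np.sin(t),0],[-np.sin(t),np.cos(t),0],[0,0,1]]); print(np.round(R@d,3),end='')
    print()
E
python3 - <<'E'
from h import *
c=load('top')
g=lambda u,v,z:atz(c,140+u/3,115+v/3,z)[:2]
Q=np.array([g(*p,8) for p in((465,214),(519,199),(554,343),(506,357))],np.float32)
print('plate',Q.round(1),cv2.minAreaRect(Q),Q.mean(0))
print('round',g(329.5,101.5,9),'ypot',g(410,265,20),'blue',g(420,334,20),'red',g(522,413,25))
print('sqtray',np.mean([g(*p,9) for p in((646,18),(725,31),(714,108),(634,96))],0))
print('ob',np.mean([g(*p,9) for p in((471,47),(552,68),(525,177),(442,155))],0))
print('holder',np.mean([g(*p,8) for p in((10,104),(97,76),(164,292),(79,318))],0))
go(447,-106.5,130,105)
E
```

```text
plate [[ 501.7  -72. ]
 [ 514.6 -119.9]
 [ 387.7 -148.8]
 [ 375.9 -106.5]] ((445.2975158691406, -113.13961029052734), (130.41259765625, 49.53507995605469), 15.298316955566406) [ 444.95367 -111.7955 ]
round [601.76955371  46.38923301] ypot [456.69307746 -22.46355536] blue [396.76226314 -30.51709113] red [ 328.02897507 -117.53700243]
sqtray [ 634.29903946 -264.42639563]
ob [ 591.97045345 -101.85605511]
holder [518.80553696 258.86631394]
t 0.1 tcp [255.7 542.2 217.7] yang 64.7 w 1.005 F [0.5 0.2 0. ]
  d [-14.994 -16.831   2.948] yaw -40.26 ccw; unrotated-frame d. after turning: [ -0.566 -22.534   2.948]
```

Request:
servo_tool(
  commands="-0.5 -0.55 0 0 1;-0.93 -0.98 0 0 1;-0.93 -0.98 0 0 1;-0.93 -0.98 0 0 1;-0.93 -0.98 0 0 1;-0.93 -0.98 0 0 1;-0.93 -0.98 0 0 1;-0.93 -0.98 0 0 1",
  newtons=15,
)

```text
clock: 0.77
tcp_pos: [351.2, 250.0, 218.3]
ee_rot: [-0.0, 0.218, 0.976, -0.0]
contact_force: [0.8, 0.1, 0.2]
gripper_width: 1.0
gripper_force: 0.0
```

Request:
servo_tool(
  commands="-0.93 -0.98 0 0 1;-0.93 -0.98 0 0 1;-0.93 -0.98 0 0 1;-0.93 -0.98 0 0 1;-0.93 -0.98 0 0 1;-0.93 -0.98 0 0 1;-0.93 -0.98 0 0 1;-0.93 -0.98 0 0 1",
)

```text
clock: 1.43
tcp_pos: [452.8, -58.2, 218.4]
ee_rot: [-0.0, 0.219, 0.976, 0.0]
contact_force: [0.3, 1.1, -0.1]
gripper_width: 0.997
gripper_force: 0.0
```

Request:
servo_tool(
  commands="0 0 0 -6.7 1;0 0 0 -6.7 1;0 0 0 -6.7 1;0 0 0 -6.7 1;0 0 0 -6.7 1;0 0 0 -6.7 1;0 0 0 0 1;0 0 0 0 1",
)

```text
clock: 2.1
tcp_pos: [452.6, -56.0, 218.3]
ee_rot: [-0.0, -0.128, 0.992, 0.0]
contact_force: [0.2, -0.2, 0.1]
gripper_width: 1.004
gripper_force: 0.0
```

```bash
python3 - <<'E'
from h import *
go(447,-106.6,66,105)
c=cap('wrist'); save(c,'w0.png',s=1.2)
P=cloud(c)
for n,lo,hi in(('pot',76,95),('sq',52,66),('obl',28,42)):
    m=(P[...,2]>lo)&(P[...,2]<hi)&(abs(P[...,0]-447)<70)&(abs(P[...,1]+107)<60); W=P[m][:,:2].astype(np.float32)
    if len(W): print(n,len(W),cv2.minAreaRect(W),np.median(P[m][:,2]),W.mean(0))
E
```

```text
t 2.1 tcp [452.6 -56.  218.3] yang 104.7 w 1.004 F [ 0.2 -0.2  0.1]
  d [ 0.608 -1.584  5.077] yaw -0.27 ccw; unrotated-frame d. after turning: [ 0.615 -1.582  5.077]
pot 757 ((447.13958740234375, -106.1507797241211), (33.11625671386719, 32.41271209716797), 12.682724952697754) 83.89968870361955 [ 446.61435 -106.25009]
sq 609 ((449.8298034667969, -107.42875671386719), (45.38231658935547, 44.1204833984375), 20.380279541015625) 57.89782043247349 [ 446.80032 -105.26674]
obl 902 ((451.406005859375, -107.40528869628906), (75.76545715332031, 49.71282196044922), 12.491230010986328) 33.9528816100764 [ 444.78143 -106.57198]
```

View pics/w0.png

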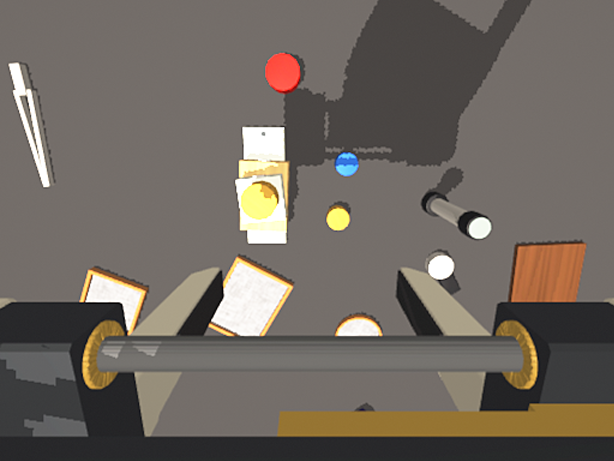

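The wrist view shows the stack at (262,195), with nothing in the fingers' way, and its fits agree with the top view.

Request:
servo_tool(
  commands="0.31 -0.8 0 -0.3 1;0.3 -0.78 0.2 0 1;0 0 1 0 1;0 0 1 0 1;0 0 1 0 1;0 0 1 0 1;0 0 0.6 0 1;0 0 0.27 0 1",
  newtons=12,
)

```text
clock: 2.82
tcp_pos: [445.1, -105.8, 63.1]
ee_rot: [-0.002, -0.131, 0.991, 0.001]
contact_force: [-0.1, 0.0, 0.1]
gripper_width: 0.999
gripper_force: 0.0
```

Request:
servo_tool(
  commands="0 0 0 0 0.6;0 0 0 0 0;0 0 0 0 0;0 0 0 0 0;0 0 0 0 0;0 0 0 0 0;0 0 0 0 0;0 0 0 0 0",
)

```text
clock: 3.48
tcp_pos: [447.7, -106.7, 66.9]
ee_rot: [0.0, -0.133, 0.991, -0.0]
contact_force: [-0.6, -0.5, -0.6]
gripper_width: 0.475
gripper_force: 0.0
```

```bash
python3 - <<'E'
from h import *
go(602.7,47.3,13,105)
E
```

```text
t 3.48 tcp [ 447.7 -106.7   66.9] yang 105.2 w 0.475 F [-0.6 -0.5 -0.6]
  d [-6.332  3.595  1.798] yaw 0.24 ccw; unrotated-frame d. after turning: [-6.317  3.621  1.798]
```

Request:
servo_tool(
  commands="0 0 0 0 0;0 0 0 0 0;0 0 0 0 0;0 0 0 0 0;0 0 0 0 0",
)

```text
clock: 3.9
tcp_pos: [447.5, -106.6, 66.6]
ee_rot: [-0.0, -0.133, 0.991, 0.0]
contact_force: [-0.3, 0.5, 0.9]
gripper_width: 0.36
gripper_force: 12.0
```

Request:
servo_tool(
  commands="0 0 -0.3 0 0;0 0 -0.7 0 0;-0.4 0.2 -0.6 0 0;-0.8 0.45 0 0 0;-0.8 0.45 0 0 0;-0.8 0.45 0 0 0;-0.8 0.45 0 0 0;-0.8 0.45 0 0 0",
)

```text
clock: 4.57
tcp_pos: [556.5, 0.0, 115.2]
ee_rot: [0.0, -0.133, 0.991, -0.0]
contact_force: [0.3, -0.3, -0.4]
gripper_width: 0.358
gripper_force: 12.0
```

Request:
servo_tool(
  commands="-0.8 0.45 0 0 0;-0.7 0.4 0 0 0;-0.4 0 0 0 0;0 0 0 0 0;0 0 0 0 0",
)

```text
clock: 4.98
tcp_pos: [603.8, 38.8, 114.6]
ee_rot: [-0.0, -0.133, 0.991, -0.0]
contact_force: [0.1, 0.7, -0.5]
gripper_width: 0.363
gripper_force: 12.0
```

```bash
python3 - <<'E'
from h import *
go(602.7,47.3,13.5,105)
c=cap('top'); P=cloud(c);m=(abs(P[...,0]-447)<60)&(abs(P[...,1]+107)<50)&(P[...,2]>50)&(P[...,2]<66); W=P[m][:,:2].astype(np.float32);print(m.sum(),cv2.minAreaRect(W),np.max(P[m][:,2]))
c=cap('wrist'); save(c,'w1.png')
E
```

```text
t 4.98 tcp [603.8  38.8 114.6] yang 105.3 w 0.363 F [ 0.1  0.7 -0.5]
  d [-0.042  0.284  3.369] yaw 0.29 ccw; unrotated-frame d. after turning: [-0.041  0.284  3.369]
308 ((449.67633056640625, -107.88798522949219), (44.980857849121094, 44.18733596801758), 19.66736602783203) 65.78284811981564
```

View pics/w1.png

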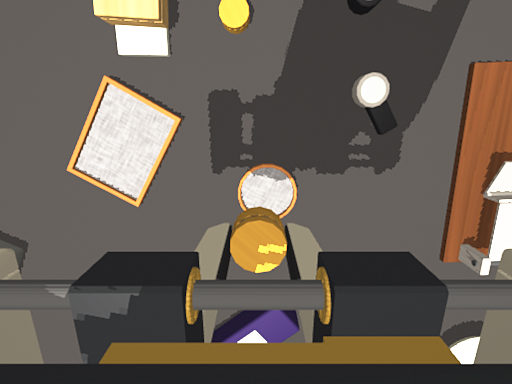

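The pot is held upright at (258,240) above the round tray at (267,190), and the square box did not move.

Request:
servo_tool(
  commands="-0.04 0.28 0.4 0 0;0 0 0.9 0 0;0 0 0.9 0 0;0 0 0.6 0 0;0 0 0.3 0 0;0 0 0.15 0 0;0 0 0.1 0 0;0 0 0 0 0",
)

```text
clock: 5.75
tcp_pos: [603.0, 47.0, 14.4]
ee_rot: [0.0, -0.133, 0.991, -0.0]
contact_force: [0.2, 0.2, 0.4]
gripper_width: 0.359
gripper_force: 12.0
```

```bash
python3 - <<'E'
from h import *
go(602.7,47.3,12.8,105)
E
```

```text
t 5.75 tcp [603.   47.   14.4] yang 105.2 w 0.359 F [0.2 0.2 0.4]
  d [0.008 0.013 0.054] yaw 0.23 ccw; unrotated-frame d. after turning: [0.008 0.013 0.054]
```

Request:
servo_tool(
  commands="0 0 0.04 0 0;0 0 0 0 0;0 0 0 0 0.45;0 0 0 0 0.45;0 0 0 0 0.6;0 0 0 0 1;0 0 0 0 1;0 0 0 0 1",
)

```text
clock: 6.42
tcp_pos: [602.8, 47.0, 12.8]
ee_rot: [-0.0, -0.133, 0.991, 0.0]
contact_force: [0.4, -0.7, -0.5]
gripper_width: 0.686
gripper_force: 0.0
```

Request:
servo_tool(
  commands="0 0 0 0 1;0 0 -0.4 0 1;0 0 -0.8 0 1;0 0 -1 0 1;0 0 -0.8 0 1;0 0 -0.3 0 1;0 0 0 0 1",
)

```text
clock: 7.0
tcp_pos: [605.2, 47.0, 115.9]
ee_rot: [0.003, -0.133, 0.991, -0.0]
contact_force: [0.3, 0.2, 0.2]
gripper_width: 0.999
gripper_force: 0.0
```

```bash
python3 - <<'E'
from h import *
go(449.8,-107.5,42.5,109.8)
c=cap('top'); save(c,'t2.png',(140,115,400,260),3); P=cloud(c);m=(abs(P[...,0]-602)<25)&(abs(P[...,1]-47)<25)&(P[...,2]>20)&(P[...,2]<40); print(m.sum(),np.median(P[m],0))
c=cap('wrist'); P=cloud(c); m=(abs(P[...,0]-602)<25)&(abs(P[...,1]-47)<25)&(P[...,2]>24)&(P[...,2]<40); print(m.sum(),cv2.minAreaRect(P[m][:,:2].astype(np.float32)),np.median(P[m],0))
E
```

```text
t 7.0 tcp [605.2  47.  115.9] yang 105.2 w 0.999 F [0.3 0.2 0.2]
  d [ 6.369 -3.604  2.414] yaw -4.56 ccw; unrotated-frame d. after turning: [ 6.635 -3.086  2.414]
65 [595.46551704  43.4481962   29.67424777]
1013 ((603.629638671875, 46.16134262084961), (32.8473014831543, 33.2768440246582), 41.76625442504883) [602.98266728  46.0810958   29.86224788]
```

Request:
servo_tool(
  commands="0 0 0 -4.6 1;0.5 -0.25 0 0 1;0.95 -0.45 0 0 1;0.95 -0.45 0 0 1;0.95 -0.45 0 0 1;0.95 -0.45 0 0 1;0.95 -0.45 0 0 1;0.8 -0.35 0 0 1",
)

```text
clock: 7.77
tcp_pos: [458.0, -95.6, 109.1]
ee_rot: [-0.002, -0.172, 0.985, 0.001]
contact_force: [-0.5, -1.3, 0.4]
gripper_width: 0.997
gripper_force: 0.0
```

Request:
servo_tool(
  commands="0.4 -0.2 0 0 1;0 0 0 0 1;0 0 0 0 1",
)

```text
clock: 8.02
tcp_pos: [450.5, -104.6, 110.1]
ee_rot: [-0.001, -0.171, 0.985, 0.001]
contact_force: [0.4, 0.4, 0.6]
gripper_width: 1.001
gripper_force: 0.0
```

```bash
python3 - <<'E'
from h import *
go(449.8,-107.5,43,109.9)
E
```

```text
t 8.02 tcp [ 450.5 -104.6  110.1] yang 109.7 w 1.001 F [0.4 0.4 0.6]
  d [ 0.051 -0.086  2.236] yaw -0.16 ccw; unrotated-frame d. after turning: [ 0.051 -0.086  2.236]
```

Request:
servo_tool(
  commands="0.05 -0.09 0.4 -0.2 1;0 0 0.8 0 1;0 0 0.6 0 0.8;0 0 0.3 0 0.7;0 0 0.1 0 0.6;0 0 0.04 0 0.5;0 0 0 0 0.3;0 0 0 0 0.3",
  newtons=12,
)

```text
clock: 8.68
tcp_pos: [452.2, -107.9, 45.5]
ee_rot: [0.001, -0.174, 0.985, -0.0]
contact_force: [-0.4, 0.2, -0.2]
gripper_width: 0.623
gripper_force: 0.0
```

Request:
servo_tool(
  commands="0 0 0 0 0;0 0 0 0 0;0 0 0 0 0;0 0 0 0 0",
)

```text
clock: 9.02
tcp_pos: [452.1, -108.0, 45.5]
ee_rot: [0.001, -0.174, 0.985, -0.0]
contact_force: [0.3, 1.5, 5.3]
gripper_width: 0.473
gripper_force: 12.0
```

```bash
python3 - <<'E'
from h import *
go(635.1,-263,13,81)
E
```

```text
t 9.02 tcp [ 452.1 -108.    45.5] yang 110.0 w 0.473 F [0.3 1.5 5.3]
  d [-3.958 -6.944  1.097] yaw 29.04 ccw; unrotated-frame d. after turning: [-6.831 -4.149  1.097]
```

Request:
servo_tool(
  commands="0 0 -0.3 0 0;0 0 -0.6 0 0;0 0 -0.5 0 0;0 0 0 5.8 0;0 0 0 5.8 0;0 0 0 5.8 0;0 0 0 5.8 0;0 0 0 5.8 0",
)

```text
clock: 9.68
tcp_pos: [451.2, -107.9, 87.2]
ee_rot: [0.0, 0.081, 0.997, -0.0]
contact_force: [-0.9, -0.4, -1.0]
gripper_width: 0.472
gripper_force: 12.0
```

Request:
servo_tool(
  commands="-0.5 -0.3 0 0 0;-0.9 -0.55 0 0 0;-0.9 -0.55 0 0 0;-0.9 -0.55 0 0 0;-0.9 -0.55 0 0 0;-0.9 -0.55 0 0 0;-0.9 -0.55 0 0 0;-0.6 -0.35 0 0 0",
)

```text
clock: 10.35
tcp_pos: [627.0, -257.2, 86.9]
ee_rot: [0.0, 0.078, 0.997, -0.0]
contact_force: [1.3, 0.4, 0.0]
gripper_width: 0.471
gripper_force: 12.0
```

Request:
servo_tool(
  commands="-0.3 0.15 0 0 0;0 0 0 0 0;0 0 0 0 0",
)

```text
clock: 10.6
tcp_pos: [634.9, -251.9, 86.4]
ee_rot: [-0.0, 0.078, 0.997, 0.0]
contact_force: [0.5, 0.5, -1.8]
gripper_width: 0.471
gripper_force: 12.0
```

```bash
python3 - <<'E'
from h import *
go(637.1,-263.3,16.2,81)
c=cap('wrist'); save(c,'w3.png'); c=cap('top'); P=cloud(c);m=(abs(P[...,0]-447)<60)&(abs(P[...,1]+107)<50)&(P[...,2]>25)&(P[...,2]<42); W=P[m][:,:2].astype(np.float32);print(m.sum(),cv2.minAreaRect(W))
E
```

```text
t 10.6 tcp [ 634.9 -251.9   86.4] yang 81.1 w 0.471 F [ 0.5  0.5 -1.8]
  d [-0.135 -0.363  2.34 ] yaw 0.06 ccw; unrotated-frame d. after turning: [-0.135 -0.363  2.34 ]
561 ((451.1511535644531, -108.1800537109375), (74.78201293945312, 50.68302536010742), 12.109983444213867)
```

View pics/w3.png

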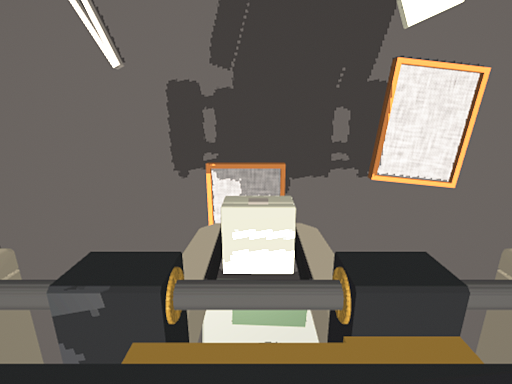

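The box hangs level and square over its tray, with the box at (258,235) and the tray at (246,190).

Request:
servo_tool(
  commands="-0.13 -0.36 0.4 0 0;0 0 0.8 0 0;0 0 0.6 0 0;0 0 0.3 0 0;0 0 0.15 0 0;0 0 0.07 0 0;0 0 0 0 0;0 0 0 0 0",
)

```text
clock: 11.37
tcp_pos: [638.1, -263.7, 18.5]
ee_rot: [0.001, 0.078, 0.997, -0.0]
contact_force: [0.3, -0.5, -0.9]
gripper_width: 0.469
gripper_force: 12.0
```

```bash
python3 - <<'E'
from h import *
go(637.1,-263.3,15.7,81)
E
```

```text
t 11.37 tcp [ 638.1 -263.7   18.5] yang 81.1 w 0.469 F [ 0.3 -0.5 -0.9]
  d [0.034 0.008 0.094] yaw 0.05 ccw; unrotated-frame d. after turning: [0.034 0.008 0.094]
```

Request:
servo_tool(
  commands="0.03 0 0.07 0 0;0 0 0.03 0 0;0 0 0 0 0;0 0 0 0 0.55;0 0 0 0 0.55;0 0 0 0 0.7;0 0 0 0 1;0 0 0 0 1",
)

```text
clock: 12.03
tcp_pos: [636.3, -263.2, 13.8]
ee_rot: [-0.0, 0.078, 0.997, 0.0]
contact_force: [-0.5, -0.6, 0.5]
gripper_width: 0.714
gripper_force: 0.0
```

Request:
servo_tool(
  commands="0 0 0 0 1;0 0 0 0 1;0 0 -0.4 0 1;0 0 -0.8 0 1;0 0 -0.8 0 1;0 0 -0.3 0 1;0 0 0 0 1",
)

```text
clock: 12.62
tcp_pos: [638.9, -264.5, 87.8]
ee_rot: [0.003, 0.078, 0.997, -0.001]
contact_force: [1.1, 0.0, 0.9]
gripper_width: 1.0
gripper_force: 0.0
```

```bash
python3 - <<'E'
from h import *
go(451.3,-107.7,16.5,102.2)
for n in('wrist','top'):
    c=cap(n); P=cloud(c); m=(abs(P[...,0]-635)<45)&(abs(P[...,1]+263)<45)&(P[...,2]>20)&(P[...,2]<40); print(m.sum(),cv2.minAreaRect(P[m][:,:2].astype(np.float32)),np.median(P[m],0))
E
```

```text
t 12.62 tcp [ 638.9 -264.5   87.8] yang 81.0 w 1.0 F [1.1 0.  0.9]
  d [7.007 4.194 2.32 ] yaw -21.16 ccw; unrotated-frame d. after turning: [5.021 6.44  2.32 ]
2663 ((634.803955078125, -263.75457763671875), (43.989078521728516, 45.195709228515625), 80.98303985595703) [ 633.8806647  -263.59500796   27.92099079]
43 ((637.14794921875, -248.6214141845703), (11.22206974029541, 42.34059524536133), 65.07784271240234) [ 631.78816875 -246.96157384   28.5466001 ]
```

Request:
servo_tool(
  commands="0.5 0.3 0 0 1;0.9 0.55 0 0 1;0.9 0.55 0 0 1;0.9 0.55 0 0 1;0.9 0.55 0 0 1;0.9 0.55 0 0 1;0.9 0.55 0 0 1;0.7 0.4 0 0 1",
)

```text
clock: 13.38
tcp_pos: [456.1, -111.9, 80.5]
ee_rot: [-0.002, 0.078, 0.997, 0.001]
contact_force: [0.1, -0.4, 0.2]
gripper_width: 0.998
gripper_force: 0.0
```

Request:
servo_tool(
  commands="0.3 0.15 0 0 1;0 0 0 -5.3 1;0 0 0 -5.3 1;0 0 0 -5.3 1;0 0 0 -5.3 1;0 0 0 0 1;0 0 0 0 1",
)

```text
clock: 13.97
tcp_pos: [450.2, -107.6, 81.6]
ee_rot: [-0.001, -0.105, 0.994, 0.001]
contact_force: [0.4, -0.1, 0.1]
gripper_width: 0.999
gripper_force: 0.0
```

```bash
python3 - <<'E'
from h import *
go(451.3,-107.7,16.5,102.2)
E
```

```text
t 13.97 tcp [ 450.2 -107.6   81.6] yang 102.1 w 0.999 F [ 0.4 -0.1  0.1]
  d [-0.04  -0.012  2.168] yaw -0.12 ccw; unrotated-frame d. after turning: [-0.04  -0.012  2.168]
```

Request:
servo_tool(
  commands="0 0 0.4 0 1;0 0 0.7 0 1;0 0 0.6 0 1;0 0 0.3 0 1;0 0 0.15 0 0.8;0 0 0 0 0.6;0 0 0 0 0.3;0 0 0 0 0",
  newtons=15,
)

```text
clock: 14.63
tcp_pos: [452.2, -108.3, 19.6]
ee_rot: [0.001, -0.106, 0.994, -0.0]
contact_force: [0.2, 0.8, 0.2]
gripper_width: 0.763
gripper_force: 0.0
```

Request:
servo_tool(
  commands="0 0 0 0 0;0 0 0 0 0;0 0 0 0 0;0 0 0 0 0",
)

```text
clock: 14.97
tcp_pos: [451.7, -108.2, 19.1]
ee_rot: [0.0, -0.107, 0.994, -0.0]
contact_force: [-1.0, 1.9, 3.5]
gripper_width: 0.538
gripper_force: 15.0
```

```bash
python3 - <<'E'
from h import *
go(593.2,-100,14,75.2)
E
```

```text
t 14.97 tcp [ 451.7 -108.2   19.1] yang 102.2 w 0.538 F [-1.   1.9  3.5]
  d [-4.666 -0.733  0.175] yaw 27.04 ccw; unrotated-frame d. after turning: [-4.489  1.468  0.175]
```

Request:
servo_tool(
  commands="0 0 -0.3 0 0;0 0 -0.7 0 0;0 0 -0.6 0 0;0 0 0 5.4 0;0 0 0 5.4 0;0 0 0 5.4 0;0 0 0 5.4 0;0 0 0 5.4 0",
)

```text
clock: 15.63
tcp_pos: [451.3, -108.1, 67.1]
ee_rot: [0.0, 0.131, 0.991, -0.0]
contact_force: [1.0, 0.2, -1.1]
gripper_width: 0.53
gripper_force: 15.0
```

Request:
servo_tool(
  commands="-0.4 0.13 0 0 0;-0.8 0.27 0 0 0;-0.9 0.3 0 0 0;-0.9 0.3 0 0 0;-0.8 0.25 0 0 0;-0.4 0.13 0 0 0;-0.25 0.1 0 0 0;0 0 0 0 0",
)

```text
clock: 16.3
tcp_pos: [592.7, -98.9, 66.8]
ee_rot: [0.0, 0.128, 0.992, 0.0]
contact_force: [0.5, -0.7, -0.7]
gripper_width: 0.535
gripper_force: 15.0
```

```bash
python3 - <<'E'
from h import *
c=cap('top'); P=cloud(c);m=(abs(P[...,0]-447)<80)&(abs(P[...,1]+112)<60)&(P[...,2]>-20)&(c['pixels'].min(-1)>120); W=P[m][:,:2].astype(np.float32);print(m.sum(),cv2.minAreaRect(W),np.median(P[m],0)[2])
c=cap('wrist'); save(c,'w4.png')
go(593.5,-100,15.5,75.2)
E
```

```text
2528 ((447.00885009765625, -108.68827819824219), (113.27989959716797, 159.96273803710938), 89.97787475585938) 545.6485302815443
t 16.4 tcp [591.  -99.   66.4] yang 75.3 w 0.536 F [ 0.1  0.2 -1.6]
  d [-0.092 -0.009  1.697] yaw 0.06 ccw; unrotated-frame d. after turning: [-0.092 -0.009  1.697]
```

View pics/w4.png

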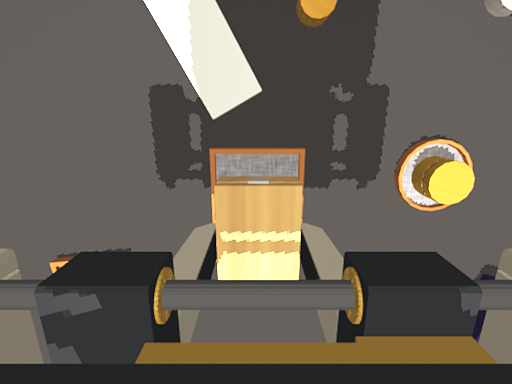

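The oblong box (258,235) is aligned over its tray (258,168), and the pot stands in its own tray (435,178).

Request:
servo_tool(
  commands="-0.09 0 0.4 0 0;0 0 0.5 0 0;0 0 0.4 0 0;0 0 0.2 0 0;0 0 0.1 0 0;0 0 0.05 0 0;0 0 0 0 0;0 0 0 0 0",
)

```text
clock: 17.07
tcp_pos: [594.8, -100.0, 17.7]
ee_rot: [0.0, 0.128, 0.992, -0.0]
contact_force: [-0.2, 0.2, -0.7]
gripper_width: 0.534
gripper_force: 15.0
```

```bash
python3 - <<'E'
from h import *
go(593.5,-100,15.2,75.2)
E
```

```text
t 17.07 tcp [ 594.8 -100.    17.7] yang 75.2 w 0.534 F [-0.2  0.2 -0.7]
  d [ 0.04  -0.012  0.082] yaw 0.04 ccw; unrotated-frame d. after turning: [ 0.04  -0.012  0.082]
```

Request:
servo_tool(
  commands="0.04 0 0.06 0 0;0 0 0.03 0 0;0 0 0 0 0;0 0 0 0 0.6;0 0 0 0 0.6;0 0 0 0 0.75;0 0 0 0 1;0 0 0 0 1",
)

```text
clock: 17.73
tcp_pos: [593.1, -99.5, 14.3]
ee_rot: [-0.0, 0.128, 0.992, -0.0]
contact_force: [0.3, -0.0, 1.2]
gripper_width: 0.768
gripper_force: 0.0
```

Request:
servo_tool(
  commands="0 0 0 0 1;0 0 0 0 1;0 0 -0.4 0 1;0 0 -0.8 0 1;0 0 -0.9 0 1;0 0 -0.4 0 1;0 0 0 0 1;0 0 0 0 1",
)

```text
clock: 18.4
tcp_pos: [593.9, -99.7, 90.3]
ee_rot: [0.001, 0.128, 0.992, -0.0]
contact_force: [-0.0, 0.0, -0.8]
gripper_width: 0.999
gripper_force: 0.0
```

```bash
python3 - <<'E'
from h import *
c=cap('wrist'); P=cloud(c); m=(abs(P[...,0]-593)<55)&(abs(P[...,1]+100)<50)&(P[...,2]>22)&(P[...,2]<40); print(m.sum(),cv2.minAreaRect(P[m][:,:2].astype(np.float32)),np.median(P[m],0))
m=(abs(P[...,0]-447)<80)&(abs(P[...,1]+112)<60)&(P[...,2]<12)&(P[...,2]>5);print(m.sum(),cv2.minAreaRect(P[m][:,:2].astype(np.float32)))
c=cap('top'); save(c,'t5.png',(140,115,400,260),3)
go(409,-121,100,105)
E
```

```text
4885 ((592.7506103515625, -99.7864990234375), (50.10261154174805, 74.84557342529297), 75.44937133789062) [590.77443075 -99.38597177  29.94384598]
6453 ((461.3912048339844, -106.58050537109375), (98.74562072753906, 44.18855285644531), 14.467450141906738)
t 18.5 tcp [592.2 -99.2  87.7] yang 75.2 w 1.003 F [ 0.3 -0.1  0.3]
  d [ 5.72  -2.257 -0.397] yaw -29.76 ccw; unrotated-frame d. after turning: [ 6.086  0.88  -0.397]
```

View pics/t5.png

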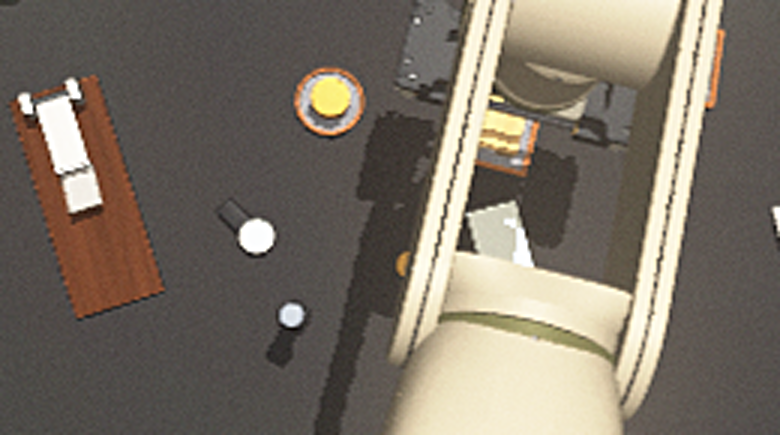

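The pot (330,97) sits centred in its tray, the oblong box is in its tray, and the plate is still in place. The torch stands at (291,316).

Request:
servo_tool(
  commands="0.4 -0.15 0 0 0.75;0.8 -0.3 0 0 0.75;0.9 -0.35 0 0 0.75;0.9 -0.35 0 0 0.75;0.9 -0.35 0 0 0.75;0.8 -0.3 0 0 0.75;0.4 -0.2 0 0 0.75;0.2 -0.1 0 0 0.75",
)

```text
clock: 19.17
tcp_pos: [420.4, -119.5, 87.2]
ee_rot: [-0.002, 0.129, 0.992, 0.0]
contact_force: [-0.4, -0.4, 0.1]
gripper_width: 0.749
gripper_force: 0.0
```

Request:
servo_tool(
  commands="0 0 0 -5.9 0.75;0 0 0 -5.9 0.75;0 0 0 -5.9 0.75;0 0 0 -5.9 0.75;0 0 0 -5.8 0.75;0 0 0 0 0.75;0 0 0 0 0.75",
)

```text
clock: 19.75
tcp_pos: [423.1, -119.7, 88.5]
ee_rot: [-0.001, -0.126, 0.992, 0.0]
contact_force: [-0.2, -0.4, 0.9]
gripper_width: 0.749
gripper_force: 0.0
```

```bash
python3 - <<'E'
from h import *
c=cap('wrist'); P=cloud(c); save(c,'w6.png')
m=(abs(P[...,0]-447)<80)&(abs(P[...,1]+112)<60)&(P[...,2]<12)&(P[...,2]>5);print(m.sum(),cv2.minAreaRect(P[m][:,:2].astype(np.float32)))
go(417.2,-118,2,104.5)
E
```

```text
5815 ((443.56365966796875, -110.9592056274414), (124.83264923095703, 44.07170104980469), 14.451913833618164)
t 19.8 tcp [ 423.2 -119.7   88.7] yang 104.4 w 0.752 F [-0.8  0.1  1. ]
  d [0.176 0.103 2.89 ] yaw -0.06 ccw; unrotated-frame d. after turning: [0.176 0.104 2.89 ]
```

Request:
servo_tool(
  commands="0.17 0.1 0.4 0 0.75;0 0 0.8 0 0.75;0 0 0.8 0 0.75;0 0 0.5 0 0.75;0 0 0.2 0 0.75;0 0 0.1 0 0.75;0 0 0 0 0.75;0 0 0 0 0.75",
  newtons=20,
)

```text
clock: 20.47
tcp_pos: [418.4, -118.6, 6.2]
ee_rot: [0.001, -0.127, 0.992, -0.0]
contact_force: [0.1, 0.4, 0.3]
gripper_width: 0.753
gripper_force: 0.0
```

```bash
python3 - <<'E'
from h import *
go(417.2,-118,2,104.5)
E
```

```text
t 20.47 tcp [ 418.4 -118.6    6.2] yang 104.6 w 0.753 F [0.1 0.4 0.3]
  d [0.034 0.03  0.14 ] yaw 0.1 ccw; unrotated-frame d. after turning: [0.034 0.03  0.14 ]
```

Request:
servo_tool(
  commands="0.03 0.03 0.06 0 0.7;0 0 0.04 0 0.6;0 0 0 0 0.4;0 0 0 0 0;0 0 0 0 0;0 0 0 0 0;0 0 0 0 0;0 0 0 0 0",
)

```text
clock: 21.13
tcp_pos: [416.8, -117.7, 2.6]
ee_rot: [0.0, -0.127, 0.992, -0.0]
contact_force: [-0.5, 0.7, 3.8]
gripper_width: 0.471
gripper_force: 20.0
```

```bash
python3 - <<'E'
from h import *
go(417.2,-118,2,104.5)
E
```

```text
t 21.13 tcp [ 416.8 -117.7    2.6] yang 104.6 w 0.471 F [-0.5  0.7  3.8]
  d [-0.012 -0.013  0.02 ] yaw 0.14 ccw; unrotated-frame d. after turning: [-0.012 -0.013  0.02 ]
```

Request:
servo_tool(
  commands="0 0 -0.2 0 0;0 0 -0.5 0 0;0 0 -0.9 0 0;0 0 -0.9 0 0;0 0 -0.9 0 0;0 0 -0.9 0 0;0 0 -0.7 -1.4 0;0 0 -0.4 -1.4 0",
)

```text
clock: 21.8
tcp_pos: [417.6, -118.2, 167.6]
ee_rot: [0.002, -0.152, 0.988, -0.001]
contact_force: [-0.1, -0.7, 0.0]
gripper_width: 0.468
gripper_force: 20.0
```

Request:
servo_tool(
  commands="0 0 0 0 0;0 0 0 0 0",
)

```text
clock: 21.97
tcp_pos: [416.7, -117.7, 164.2]
ee_rot: [0.0, -0.151, 0.988, -0.0]
contact_force: [0.4, -0.3, -1.3]
gripper_width: 0.469
gripper_force: 20.0
```

```bash
python3 - <<'E'
from h import *
c=cap('scene'); save(c,'s7.png',(100,80,450,330),2)
go(411.3,226.9,160,107.4)
E
```

```text
t 22.02 tcp [ 416.  -117.4  163. ] yang 107.4 w 0.468 F [-0.1 -0.1 -0.8]
  d [-3.287 10.998  0.108] yaw 0.01 ccw; unrotated-frame d. after turning: [-3.284 10.999  0.108]
```

View pics/s7.png

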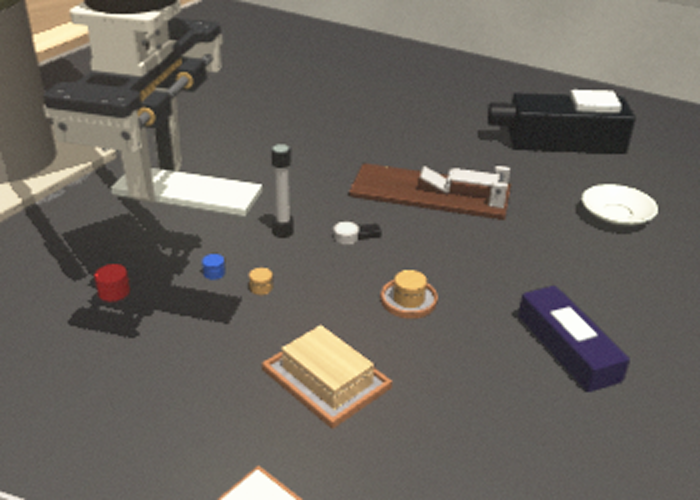

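The plate is held level at (195,192) with the torch standing at (283,190), so I carry it over the torch at height.

Request:
servo_tool(
  commands="-0.12 0.4 0 0 0;-0.24 0.8 0 0 0;-0.28 0.95 0 0 0;-0.28 0.95 0 0 0;-0.28 0.95 0 0 0;-0.28 0.95 0 0 0;-0.28 0.95 0 0 0;-0.28 0.95 0 0 0",
)

```text
clock: 22.68
tcp_pos: [411.2, 99.4, 162.0]
ee_rot: [-0.002, -0.151, 0.988, 0.0]
contact_force: [1.1, -0.1, -0.5]
gripper_width: 0.467
gripper_force: 20.0
```

Request:
servo_tool(
  commands="-0.28 0.95 0 0 0;-0.28 0.95 0 0 0;-0.27 0.9 0 0 0;-0.22 0.7 0 0 0;-0.16 0.45 0 0 0;0 0 0 0 0;0 0 0 0 0",
)

```text
clock: 23.27
tcp_pos: [410.6, 222.0, 162.2]
ee_rot: [-0.002, -0.152, 0.988, -0.001]
contact_force: [0.5, -0.0, -0.9]
gripper_width: 0.469
gripper_force: 20.0
```

```bash
python3 - <<'E'
from h import *
c=cap('wrist'); save(c,'w8.png',s=1.2); P=cloud(c)
hsv=cv2.cvtColor(c['pixels'],cv2.COLOR_RGB2HSV).astype(int); H,S=hsv[...,0],hsv[...,1]
m=(abs(P[...,2]-8)<4)&(P[...,0]>380)&(P[...,0]<650)&(P[...,1]>190)&(P[...,1]<340); print(m.sum(),cv2.minAreaRect(P[m][:,:2].astype(np.float32)))
m=(P[...,2]>90)&(P[...,2]<175)&(P[...,0]>330)&(P[...,0]<520)&(abs(P[...,1]-230)<50); print(m.sum())
if m.sum():
    Q=P[m]; print(cv2.minAreaRect(Q[:,:2].astype(np.float32))); A=np.c_[Q[:,:2],np.ones(len(Q))]; print(np.linalg.lstsq(A,Q[:,2],rcond=None)[0],np.median(Q,0))
go(411.3,226.9,30,107.4)
E
```

```text
82 ((503.3844299316406, 296.6641845703125), (187.06353759765625, 1.720707893371582), 17.451444625854492)
9289
((432.4401550292969, 228.25538635253906), (114.96888732910156, 71.48149108886719), 17.474609375)
[-6.04801230e-03 -3.03525671e-03  1.70596629e+02] [413.13174289 224.87889536 167.32673745]
t 23.32 tcp [411.  221.4 162.5] yang 107.5 w 0.474 F [-0.1 -0.  -0.2]
  d [-0.081  0.175  4.417] yaw 0.07 ccw; unrotated-frame d. after turning: [-0.08   0.175  4.417]
```

View pics/w8.png

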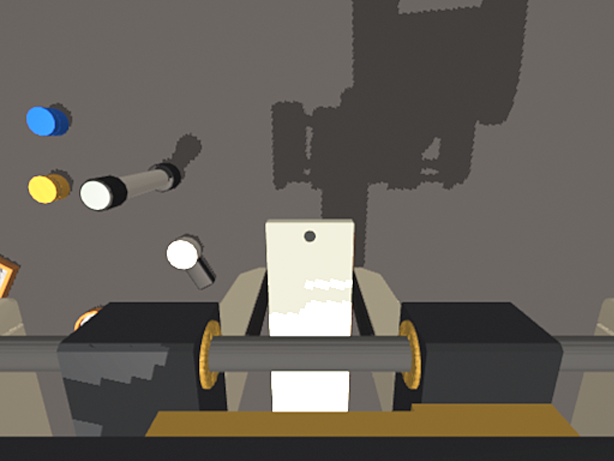

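The wrist view shows the plate straight and level, with the hole end at (310,235) towards the robot and the torch standing. I lower it in front of the arm.

Request:
servo_tool(
  commands="0.04 0.17 0 0 0;0 0 0.4 0 0;0 0 0.8 0 0;0 0 0.9 0 0;0 0 0.9 0 0;0 0 0.6 0 0;0 0 0.3 0 0;0 0 0 0 0",
)

```text
clock: 23.98
tcp_pos: [407.2, 225.2, 44.4]
ee_rot: [-0.002, -0.151, 0.989, -0.001]
contact_force: [-0.3, 0.4, -1.3]
gripper_width: 0.467
gripper_force: 20.0
```

Request:
servo_tool(
  commands="0 0 0 0 0;0 0 0 0 0",
)

```text
clock: 24.15
tcp_pos: [410.4, 226.8, 48.7]
ee_rot: [0.001, -0.151, 0.988, 0.0]
contact_force: [-0.5, 0.9, -0.4]
gripper_width: 0.469
gripper_force: 20.0
```

```bash
python3 - <<'E'
from h import *
c=cap('scene'); save(c,'s9.png',(240,130,380,220),5)
go(408.4,226,12,107.4)
E
```

```text
t 24.2 tcp [410.6 227.   48.9] yang 107.4 w 0.47 F [-0.  -0.   0.2]
  d [ 0.083 -0.009  1.231] yaw 0.03 ccw; unrotated-frame d. after turning: [ 0.083 -0.009  1.231]
```

View pics/s9.png

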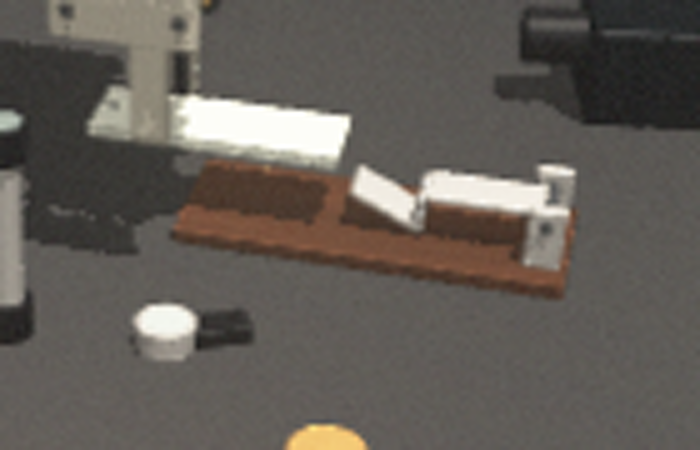

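The plate front (350,130) is short of the lip (355,170) and lines up with the arm.

Request:
servo_tool(
  commands="0.1 0 0.2 0 0;0 0 0.4 0 0;0 0 0.3 0 0;0 0 0.15 0 0;0 0 0.08 0 0;0 0 0 0 0;0 0 0 0 0;0 0 0 0 0",
)

```text
clock: 24.87
tcp_pos: [406.9, 225.9, 13.9]
ee_rot: [0.0, -0.152, 0.988, 0.0]
contact_force: [0.4, 1.0, -1.1]
gripper_width: 0.471
gripper_force: 20.0
```

```bash
python3 - <<'E'
from h import *
go(408.4,226,12,107.4)
E
```

```text
t 24.87 tcp [406.9 225.9  13.9] yang 107.4 w 0.471 F [ 0.4  1.  -1.1]
  d [-0.05  -0.011  0.064] yaw 0.04 ccw; unrotated-frame d. after turning: [-0.05  -0.011  0.064]
```

Request:
servo_tool(
  commands="0 0 0.05 0 0;0 0 0 0 0;-0.1 0 0 0 0;-0.2 0 0 0 0;-0.2 0 0 0 0;-0.2 0 0 0 0;-0.2 0 0 0 0;-0.2 0 0 0 0",
)

```text
clock: 25.53
tcp_pos: [438.8, 235.8, 11.9]
ee_rot: [0.0, -0.152, 0.988, 0.0]
contact_force: [-0.3, -0.6, -0.6]
gripper_width: 0.466
gripper_force: 20.0
```

```bash
python3 - <<'E'
from h import *
go(482.8,249.3,11.6,107.4)
E
```

```text
t 25.53 tcp [438.8 235.8  11.9] yang 107.4 w 0.466 F [-0.3 -0.6 -0.6]
  d [-1.535 -0.011  0.012] yaw 0.04 ccw; unrotated-frame d. after turning: [-1.535 -0.01   0.012]
```

Request:
servo_tool(
  commands="-0.2 0 0 0 0;-0.2 0 0 0 0;-0.2 0 0 0 0;-0.2 0 0 0 0;-0.2 0 0 0 0;-0.2 0 0 0 0;0 0 0 0 0;0 0 0 0 0",
)

```text
clock: 26.2
tcp_pos: [473.2, 246.6, 12.2]
ee_rot: [0.001, -0.152, 0.988, 0.0]
contact_force: [1.1, -0.0, -0.8]
gripper_width: 0.467
gripper_force: 20.0
```

```bash
python3 - <<'E'
from h import *
go(482.8,249.3,11.2,107.4)
c=cap('scene'); save(c,'s10.png',(240,130,380,220),5)
E
```

```text
t 26.2 tcp [473.2 246.6  12.2] yang 107.4 w 0.467 F [ 1.1 -0.  -0.8]
  d [-0.334 -0.011  0.033] yaw 0.04 ccw; unrotated-frame d. after turning: [-0.334 -0.011  0.033]
```

View pics/s10.png

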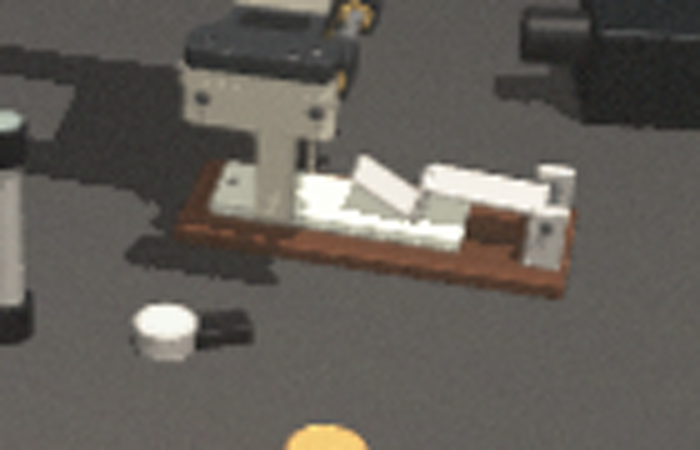

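The plate has passed under the pad at (420,205), so I finish the slide, set it down and release.

Request:
servo_tool(
  commands="-0.17 0 0 0 0;-0.15 0 0 0 0;0 0 0.03 0 0;0 0 0.03 0 0;0 0 0 0 0;0 0 0 0 0.5;0 0 0 0 0.55;0 0 0 0 0.65",
)

```text
clock: 26.92
tcp_pos: [481.3, 249.2, 10.1]
ee_rot: [-0.0, -0.152, 0.988, 0.0]
contact_force: [-0.1, 0.4, 0.3]
gripper_width: 0.579
gripper_force: 0.0
```

Request:
servo_tool(
  commands="0 0 0 0 0.75;0 0 0 0 0.75;0 0 0 0 0.75;0 0 -0.3 0 0.75;0 0 -0.8 0 0.75;0 0 -0.9 0 0.75;0 0 -0.9 0 0.75;0 0 -0.9 0 0.75",
)

```text
clock: 27.58
tcp_pos: [481.2, 249.2, 126.0]
ee_rot: [-0.0, -0.152, 0.988, 0.0]
contact_force: [0.4, 0.7, -0.5]
gripper_width: 0.748
gripper_force: 0.0
```

Request:
servo_tool(
  commands="0 0 -0.9 0 0.75;0.5 0 -0.6 0 0.75;0.8 0 -0.3 0 0.75;0.8 0 0 0 0.75;0.5 0 0 0 0.75;0 0 0 0 0.75;0 0 0 0 0.75",
)

```text
clock: 28.17
tcp_pos: [407.2, 226.0, 179.0]
ee_rot: [0.001, -0.152, 0.988, 0.0]
contact_force: [0.7, -1.0, -0.9]
gripper_width: 0.751
gripper_force: 0.0
```

```bash
python3 - <<'E'
from h import *
go(482.8,249.3,11.2,107.4)
c=cap('scene'); save(c,'s11.png',(150,100,420,350),2.2)
c=cap('wrist'); P=cloud(c); D=P[...,:2]-[521,261.3]; a=np.radians(17.45); X=D[...,0]*np.cos(a)+D[...,1]*np.sin(a); Y=-D[...,0]*np.sin(a)+D[...,1]*np.cos(a)
m=(abs(P[...,2]-16)<3)&(abs(X)<95)&(abs(Y)<38); Q=np.c_[X[m],Y[m]].astype(np.float32); print(m.sum(),cv2.minAreaRect(Q),Q.min(0),Q.max(0))
m&=X<-25; A=np.c_[X[m],Y[m],np.ones(m.sum())]; print(np.linalg.lstsq(A,P[...,2][m],rcond=None)[0])
E
```

```text
t 28.17 tcp [407.2 226.  179. ] yang 107.5 w 0.751 F [ 0.7 -1.  -0.9]
  d [-2.627 -0.015  5.599] yaw 0.06 ccw; unrotated-frame d. after turning: [-2.627 -0.013  5.599]
1989 ((1.815582275390625, -0.043323516845703125), (48.9620475769043, 154.3793182373047), 89.75341796875) [-75.36829  -24.852758] [79.10988  24.105286]
[2.36162902e-03 1.05929460e-03 1.60434818e+01]
```

View pics/s11.png

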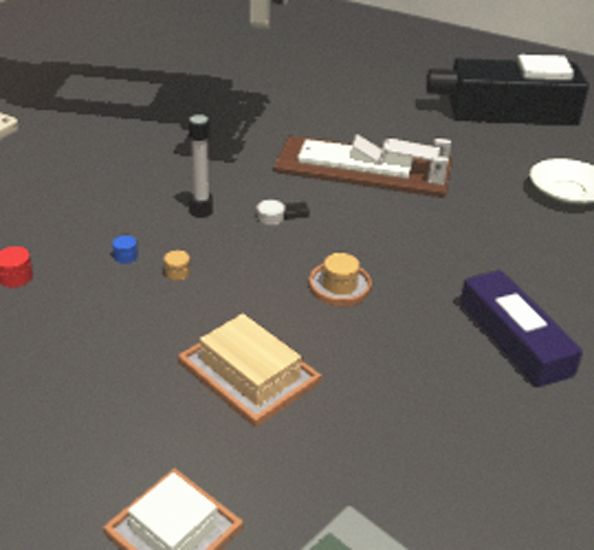

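Everything is in place. The plate's rear end is at holder x -75, so its centre is at -10, with its top at 16 mm and level. The arm is on it, the pot (341,273) and boxes (250,355) and (174,512) are centred in their trays, and the torch is standing at (200,165).

```bash
python3 -c "
from rig import env
print(env.close_job())"
```

```text
the job is handed in; nothing more can be done
None
```

I handed the job in at about 28 s; the hand-in reported no verdict, but by the last camera measurements the pot and both boxes lie flat and centred in their own trays, the plate is level under the spring arm with its centre at about holder x = -10 mm, and the torch is still standing.

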